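# Put the loose collets back in their trays

## Task

The chucks have been stripped: put the four loose spring collets away, each narrow end down in the one empty pocket of the tray that holds collets of its own size, so that it sits fully home in the taper, level with its neighbours. The clamp nut and the plain drill bush do not belong in the trays; leave them where they are.

Things in the scene. Friction and masses are not known exactly. Their poses are not given: they have to be found in the camera images.
- collet_40: the largest loose spring collet: bright steel, slotted, tapered, 41 mm across its wide head (upright sides over the top 12 mm), 32 mm across its narrow end, 46 mm tall, about 250 g; stands on the bench narrow end down. Origin: centre of the narrow end's underside; z up along its axis.
- collet_32: the second largest loose spring collet: bright steel, slotted, tapered, 33 mm across its wide head (upright sides over the top 12 mm), 25 mm across its narrow end, 40 mm tall, about 160 g; stands on the bench narrow end down. Origin: centre of the narrow end's underside; z up along its axis.
- collet_25: the second smallest loose spring collet: bright steel, slotted, tapered, 26 mm across its wide head (upright sides over the top 12 mm), 20 mm across its narrow end, 34 mm tall, about 90 g; stands on the bench narrow end down. Origin: centre of the narrow end's underside; z up along its axis.
- collet_16: the smallest loose spring collet: bright steel, slotted, tapered, 17 mm across its wide head (upright sides over the top 12 mm), 13 mm across its narrow end, 27.5 mm tall, about 40 g; stands on the bench narrow end down. Origin: centre of the narrow end's underside; z up along its axis.
- pocket_40 (a point): Floor centre of the empty pocket for that 41 mm collet, in a fixed grey tray 160 x 60 x 36 mm (rim 37) with three pockets in a row 50 mm apart, the others filled with 41 mm collets standing 16 mm proud. A cone 30 mm deep, 34 mm wide at its flat floor, countersunk to 47 mm at the mouth; 1 mm play; the collet rests on the floor, 16 mm proud. x along the row, y across the tray, z up.
- pocket_32 (a point): Floor centre of the empty pocket for that 33 mm collet, in a fixed grey tray 160 x 60 x 36 mm (rim 37) with three pockets in a row 50 mm apart, the others filled with 33 mm collets standing 16 mm proud. A cone 24 mm deep, 27 mm wide at its flat floor, countersunk to 39 mm at the mouth; 1 mm play; the collet rests on the floor, 16 mm proud. x along the row, y across the tray, z up.
- pocket_25 (a point): Floor centre of the empty pocket for that 26 mm collet, in a fixed grey tray 160 x 60 x 36 mm (rim 37) with four pockets in a row 37.5 mm apart, the others filled with 26 mm collets standing 16 mm proud. A cone 18 mm deep, 22 mm wide at its flat floor, countersunk to 32 mm at the mouth; 1 mm play; the collet rests on the floor, 16 mm proud. x along the row, y across the tray, z up.
- pocket_16 (a point): Floor centre of the empty pocket for that 17 mm collet, in a fixed grey tray 160 x 60 x 36 mm (rim 37) with four pockets in a row 37.5 mm apart, the others filled with 17 mm collets standing 16 mm proud. A cone 11.5 mm deep, 15 mm wide at its flat floor, countersunk to 23 mm at the mouth; 1 mm play; the collet rests on the floor, 16 mm proud. x along the row, y across the tray, z up.
- clamp_nut: clamp nut of a collet chuck, a dark steel ring 50 mm across and 22 mm high with six notches round its side, lying flat and loose; not part of the job. Origin: centre of its underside.
- drill_bush: plain drill bush, a bright steel sleeve 30 mm high standing on its head (32 mm across, 10 mm high; the upright part 22 mm across), without slots or taper, loose; not part of the job. Origin: centre of its underside.

How it is judged:
By the outcome, as a careful person would: the job done as asked, in the order asked, and still so for the second after the job is handed in, with the robot touching nothing.
It also fails if it takes over 106 s, if anything falls off the work surface, if the arm or the gripper's body presses on something with over 40 N, if the wrist force passes 120 N, or if a joint passes its speed limit or range.

## Robot

A 6-joint arm with a two-finger parallel gripper is mounted at the origin on a cart in front of the work surface, level with it; the furniture and walls round the work are solid. World frame = base frame: x ahead of the robot, y to its left, z up, the work surface at z = 0. Lengths are in m, angles in rad, forces in N, time in s.
With the tool pointing down it reaches from about 0.425 to 0.95 m from the base axis. Payload 3.5 kg.
Tool frame: the origin (TCP) lies on the centre line of the jaws, within the pads' length; the fingertips stand 17 mm ahead of it and the grasp point (between the pads) lies 2 mm behind it; z points along the fingers, y is the line along which they close (so a half turn about z gives the same grasp; the last joint's range is limited). The gripper opens to 85 mm and grips with 20 to 120 N. Pads are 22 mm wide; open, the fingers measure 114 mm over their backs; the gripper's body (76 mm by 85 mm) begins 54 mm behind the grasp point. The pads swing forward as they close: fully open they stand 13 mm farther back than shut.
Start: joints at [-1.356, 0.286, 1.577, -0, 1.279, -0.15], TCP at [0.241, -0.631, 0.248] pointing down, gripper open.
Joint ranges: [-2.77, 2.77], [-0.9, 2.22], [0.21, 2.48], [-1.53, 4.67], [0.24, 2.81], [-2.84, 2.84]. Speed limits (rad/s): [2.79, 2.79, 3.14, 3.14, 3.14, 3.14].

## Interface

Orientations are given as a unit quaternion [x, y, z, w].
In Python, from plant import ctrl gives the robot as it stands. The module is installed in compiled form; this text tells all that it offers.
- The arm moves only by the tool drive_tool, never from a script. Its argument "moves" is a list of rows, each a list of 3 entries, a list of its own where there are three numbers: the turn, a rotation vector about the tool's x, y, z in rad, then the shift along the tool's x, y, z in m, then the finger opening in m, from 0 to 0.0854. A call has 1 to 5 rows; each row shifts and turns the commanded pose from where the row before left it, along the tool's axes as they then stand; what a row does not reach is not made up. A row lasts 1/8 s, in which the tool goes at most 62.5 mm and 10.7 degrees, less where a joint would pass 70% of its speed; a pose out of reach is approached as far as the arm can. A call with a gripper value outside its range is refused whole. The fingers move at their own pace and stop on an object; "grip_force" is the grip in N (left out, the last holds). Time passes only in rows, so rows that do not move let the fingers close. It gives the time, the measured TCP pose, the force, the opening and the grip force at its end, in the units of the state.
- ctrl.get_state(): the state, without advancing time (a new reading comes with each control period).
- ctrl.read_camera(name): name is "scene" or "top" or "wrist"; returns a dict with "image" (480x640x3 uint8, red, green, blue), "fx", "fy", "cx", "cy" (pixels), "dist" ([k1, k2, p1, p2, k3] as OpenCV has them; the pictures are not rectified), "R" (3x3) and "t" (3): a world point X has camera coordinates R X + t. Camera axes: x right, y down, z forward; pixel columns grow to the right and rows downward; lengths in m; the calibration is good to about 2 mm. A picture is of the moment at which its call begins. There is no depth.
- ctrl.sign_off(): hands the job in; it is judged then, once.
The state is a dict: "time": time; "qpos": joint angles; "dq": joint speeds; "joint_efforts": joint torques, N m; "eef_pos": TCP position; "tcp_rot": TCP orientation; "contact_force": force on the tool from outside, world axes, zero at the start; "wrist_torque": the same for the moment, N m; "opening": opening from 0.0 (shut) to 1.0 (fully open); "finger_force": force on a finger pad.
Only numpy, scipy, OpenCV 4.12 (cv2) and the standard library are available. Lean on these libraries where they do the work, as an engineer would, in place of code of your own. Each camera call takes 0.05 s, during which the arm holds its last target. There are 200 camera calls.

## Working session

There is one attempt and no reset: what is moved stays moved. The work goes in short steps, Python scripts to look and compute and a tool call to move; the robot and the scene stay as the last step left them, time stands still between calls to the robot, and variables do not carry over. Pictures are saved under pics/ and viewed, at most 14 in all, crops included, and the job is handed in when it is done.

Besides the shell and the picture viewer there is one more tool, called after "Request:" as name(argument=value, ...) on one line, values as JSON. drive_tool: Moves the arm, as the interface text tells. Its arguments: {"type":"object","properties":{"moves":{"type":"array","items":{"type":"array"}},"grip_force":{"type":"number"}},"required":["moves"]}

```bash
mkdir -p pics
cat > h.py <<'E'
import numpy as np, cv2
from plant import ctrl
def shot(n,f=None):
    c=ctrl.read_camera(n)
    for k in("R","t","dist"): c[k]=np.array(c[k],float)
    c["K"]=np.array([[c["fx"],0,c["cx"]],[0,c["fy"],c["cy"]],[0,0,1.]])
    if f: cv2.imwrite("pics/%s.png"%f,c["image"][:,:,::-1])
    return c
def plane(c,uv,z):
    p=cv2.undistortPoints(np.array(uv,float).reshape(-1,1,2),c["K"],c["dist"]).reshape(-1,2)
    d=np.c_[p,np.ones(len(p))]@c["R"]; o=-c["R"].T@c["t"]
    return o+d*((z-o[2])/d[:,2])[:,None]
def proj(c,X):
    return cv2.projectPoints(np.array(X,float).reshape(-1,1,3),cv2.Rodrigues(c["R"])[0],c["t"],c["K"],c["dist"])[0].reshape(-1,2)
E
python3 - <<'E'
from h import *
for n in("top","scene"):
    c=shot(n,n+"0"); print(n,-c["R"].T@c["t"],c["fx"],c["R"].round(2).tolist())
print({k:np.round(v,3).tolist() for k,v in ctrl.get_state().items()})
E
```

```text
top [ 0.42892518 -0.0031897   1.26432168] 496.62268948355745 [[-0.02, -1.0, -0.01], [-1.0, 0.02, -0.09], [0.09, 0.0, -1.0]]
scene [-0.75152628 -0.77723309  0.7310343 ] 602.5934493247756 [[0.51, -0.86, 0.01], [-0.35, -0.22, -0.91], [0.79, 0.46, -0.41]]
{'time': 0.1, 'qpos': [-1.356, 0.287, 1.578, 0.0, 1.279, -0.15], 'dq': [-0.0, -0.004, -0.003, -0.0, -0.0, -0.001], 'joint_efforts': [0.001, -40.73, -29.37, -0.0, 0.003, -0.0], 'eef_pos': [0.241, -0.63, 0.247], 'tcp_rot': [0.983, 0.181, -0.0, -0.001], 'contact_force': [-0.199, 1.2, -0.248], 'wrist_torque': [0.013, 0.035, -0.002], 'finger_force': 0.0, 'opening': 1.003}
```

View pics/top0.png

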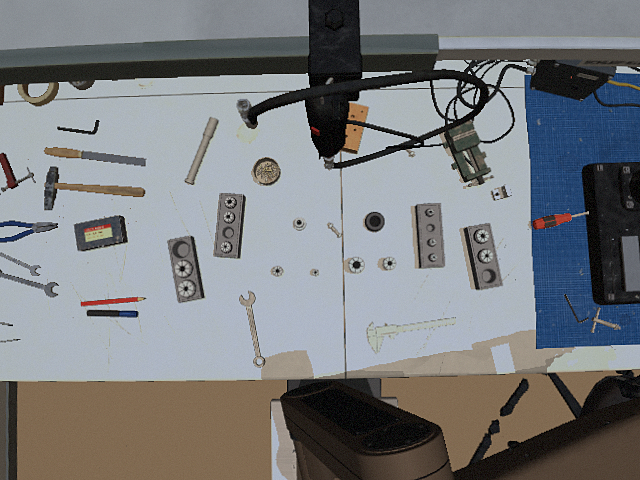

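View pics/scene0.png

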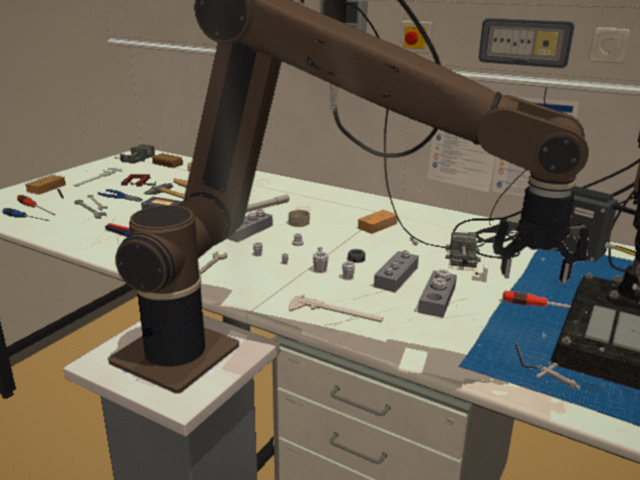

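The top view shows four trays near (185,268), (229,225), (429,236) and (481,256). The loose collets are near (356,265), (389,263), (277,271) and (314,272). The bush is at (299,224) and the nut at (374,221). Next I'll enlarge this region.

Run:
```python
from h import *
im=cv2.imread("pics/top0.png")
a=cv2.resize(im[185:310,160:340],None,fx=4,fy=4,interpolation=cv2.INTER_CUBIC)
b=cv2.resize(im[185:310,340:520],None,fx=4,fy=4,interpolation=cv2.INTER_CUBIC)
cv2.imwrite("pics/tl.png",a);cv2.imwrite("pics/tr.png",b)
c=shot("top")
uv=[(356,265),(389,263),(277,271),(314,272),(180,243),(227,229),(431,243),(487,275),(299,224),(374,221)]
print(np.c_[uv,plane(c,uv,.037)[:,:2].round(3)])
```

```text
[[ 3.56e+02  2.65e+02  4.84e-01 -6.50e-02]
 [ 3.89e+02  2.63e+02  4.87e-01 -1.47e-01]
 [ 2.77e+02  2.71e+02  4.73e-01  1.30e-01]
 [ 3.14e+02  2.72e+02  4.69e-01  3.90e-02]
 [ 1.80e+02  2.43e+02  5.48e-01  3.73e-01]
 [ 2.27e+02  2.29e+02  5.81e-01  2.54e-01]
 [ 4.31e+02  2.43e+02  5.35e-01 -2.53e-01]
 [ 4.87e+02  2.75e+02  4.52e-01 -3.90e-01]
 [ 2.99e+02  2.24e+02  5.89e-01  7.40e-02]
 [ 3.74e+02  2.21e+02  5.93e-01 -1.13e-01]]
```

View pics/tl.png

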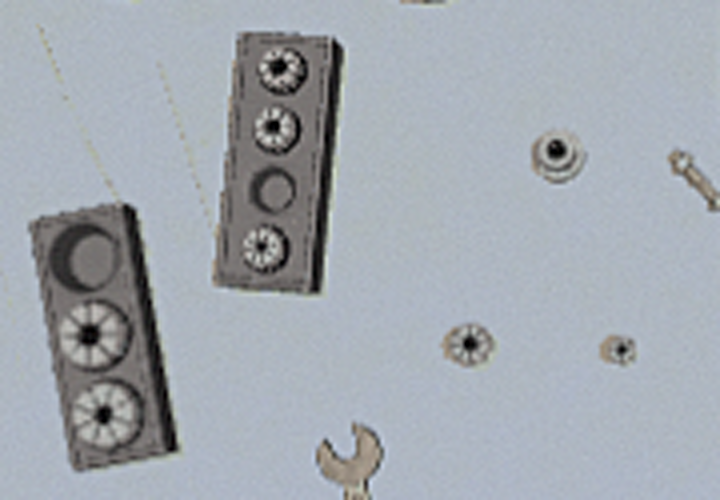

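View pics/tr.png

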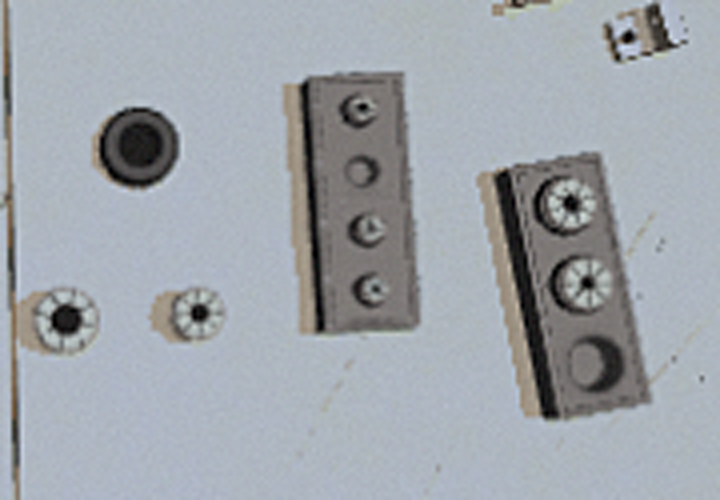

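Left half, enlarged: the left 3-pocket tray holds 41 mm heads, with its empty pocket at full-image (181,249). The left 4-pocket tray is the 26 mm one, empty at (228,232). Right half: the 17 mm tray is empty at (430.5,228) and the 33 mm tray at (489,276).

Run:
```python
from h import *
from scipy.spatial.transform import Rotation as Ro
c=shot("wrist"); s=ctrl.get_state()
R=Ro.from_quat(s["tcp_rot"]).as_matrix()
o=-c["R"].T@c["t"]
print("cam in tool",R.T@(o-s["eef_pos"]),"axes cols x,y,z of cam in tool\n",(R.T@c["R"].T).round(3),c["fx"],c["dist"])
t=shot("top")
uv=[(356.5,265),(389.5,263.5),(277,271),(315,272.5)]; zs=[.046,.040,.034,.0275]
for p,z in zip(uv,zs): print(plane(t,[p],z).round(4))
uv=[(181.2,249.2),(228,232.3),(430.5,227.8),(489,275.8),(183,268.5),(186.7,288.5)]
print(plane(t,uv[:4],.036).round(4)); print(plane(t,uv[4:],.052).round(4))
```

```text
cam in tool [ 0.07364196  0.00059481 -0.12537137] axes cols x,y,z of cam in tool
 [[ 0.001 -0.958 -0.288]
 [ 1.     0.001 -0.   ]
 [ 0.001 -0.288  0.958]] 369.41141778266405 [0.02357062 0.         0.         0.         0.        ]
[[ 0.4836 -0.0661  0.046 ]]
[[ 0.4858 -0.1479  0.04  ]]
[[0.4734 0.1306 0.034 ]]
[[0.468  0.0367 0.0275]]
[[ 0.5325  0.3699  0.036 ]
 [ 0.5724  0.2519  0.036 ]
 [ 0.5728 -0.2536  0.036 ]
 [ 0.45   -0.3949  0.036 ]]
[[0.4835 0.3603 0.052 ]
 [0.4343 0.351  0.052 ]]
```

Request:
drive_tool(moves=[[[0,0,0.1825],[0,0,0],0.06],[[0,0,0.1825],[0,0,0],0.06],[[0,0,0],[0.0272,-0.0537,0.0098],0.06],[[0,0,0],[0.0272,-0.0537,0.0098],0.06],[[0,0,0],[0.0272,-0.0537,0.0098],0.06]], grip_force=50)

```text
time: 0.88
eef_pos: [0.323, -0.4679, 0.2185]
tcp_rot: [1.0, -0.001, 0.0, -0.0]
contact_force: [0.8, 0.8, 0.2]
opening: 0.704
finger_force: 0.0
```

Request:
drive_tool(moves=[[[0,0,0],[0.0272,-0.0537,0.0098],0.06],[[0,0,0],[0.0272,-0.0537,0.0098],0.06],[[0,0,0],[0.0272,-0.0537,0.0098],0.06],[[0,0,0],[0.0272,-0.0537,0.0098],0.06],[[0,0,0],[0.0272,-0.0537,0.0098],0.06]])

```text
time: 1.5
eef_pos: [0.4592, -0.1992, 0.1699]
tcp_rot: [1.0, -0.0, 0.0, 0.0]
contact_force: [1.2, -0.4, 0.2]
opening: 0.696
finger_force: 0.0
```

Request:
drive_tool(moves=[[[0,0,0],[0.0272,-0.0537,0.0098],0.06],[[0,0,0],[0,0,0],0.06]])

```text
time: 1.75
eef_pos: [0.4862, -0.1434, 0.1591]
tcp_rot: [1.0, 0.003, -0.001, -0.001]
contact_force: [-0.3, -0.8, 0.0]
opening: 0.703
finger_force: 0.0
```

Run:
```python
from h import *
c=shot("wrist","w1"); s=ctrl.get_state()
print(s["eef_pos"],s["tcp_rot"],s["opening"],s["time"],s["contact_force"])
for X in [(.4836,-.0661,.046),(.4858,-.1479,.04),(.4734,.1306,.034),(.468,.0367,.0275),(.5728,-.2536,.036),(.45,-.3949,.036)]: print(X,proj(c,[X]))
```

```text
[ 0.48595344 -0.14538204  0.15963877] [ 9.99997889e-01  1.98812028e-03 -5.02242688e-04 -1.31843633e-04] 0.7055153519487617 1.8 [-0.67275041 -0.05588844 -0.33930758]
(0.4836, -0.0661, 0.046) [[200.05515192 244.5364574 ]]
(0.4858, -0.1479, 0.04) [[320.8576369  239.75751715]]
(0.4734, 0.1306, 0.034) [[-77.59526356 251.22212418]]
(0.468, 0.0367, 0.0275) [[ 67.71989916 256.17663215]]
(0.5728, -0.2536, 0.036) [[490.4976534 106.8865323]]
(0.45, -0.3949, 0.036) [[665.29025277 288.58876682]]
```

View pics/w1.png

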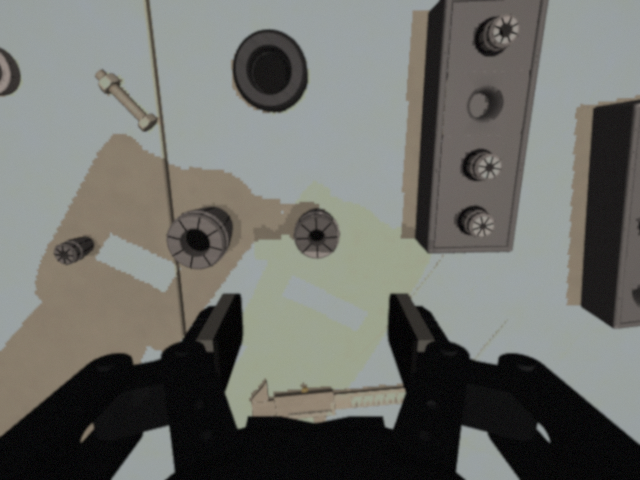

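The wrist view has the 33 mm collet's bore at (317,235), midway between the jaws (jaw centre column about 316). The 41 mm collet's bore is at (197,240), the 17 mm one is at (68,252), and the empty 17 mm pocket is at about (485,103).

```bash
cat >> h.py <<'E'
def bore(c,uv,r,th=45):
    """dark blob nearest uv within r px -> centroid, area, size"""
    g=cv2.cvtColor(c["image"],cv2.COLOR_RGB2GRAY); u,v=[int(round(a)) for a in uv]
    x0,y0=max(u-r,0),max(v-r,0); w=g[y0:v+r+1,x0:u+r+1]
    n,l,st,ce=cv2.connectedComponentsWithStats((w<th).astype(np.uint8))
    k=[i for i in range(1,n) if st[i,4]>=12]
    k=min(k,key=lambda i:np.hypot(*(ce[i]+[x0,y0]-np.array(uv))))
    return ce[k]+[x0,y0],st[k,2:5]
E
python3 - <<'E'
from h import *
c=shot("wrist"); g=cv2.cvtColor(c["image"],cv2.COLOR_RGB2GRAY)
print(g[235,290:345].tolist()); print(g[205:265,317].tolist())
print(g[103,460:512].tolist()); print(g[80:128,485].tolist())
for n,uv,z,r in [("32",(317,235),.04,14),("40",(197,240),.046,18),("16",(68,254),.0275,8)]:
    p,s=bore(c,uv,r); print(n,p.round(1),s,plane(c,[p],z).round(4))
print(ctrl.get_state()["eef_pos"])
E
```

```text
[86, 74, 74, 81, 85, 87, 85, 85, 85, 85, 84, 85, 82, 79, 71, 56, 35, 21, 14, 9, 12, 8, 0, 7, 4, 10, 10, 3, 14, 9, 21, 39, 56, 66, 70, 71, 73, 74, 71, 71, 70, 72, 68, 67, 67, 79, 105, 137, 153, 158, 157, 159, 156, 157, 158]
[111, 105, 95, 72, 55, 58, 82, 102, 94, 76, 69, 70, 78, 81, 85, 85, 85, 86, 84, 86, 85, 86, 84, 78, 60, 36, 19, 10, 12, 6, 3, 7, 6, 12, 25, 36, 44, 49, 53, 63, 74, 79, 84, 85, 83, 90, 106, 127, 133, 134, 129, 124, 125, 140, 152, 157, 156, 158, 158, 158]
[103, 102, 93, 81, 77, 83, 95, 102, 102, 103, 103, 103, 103, 104, 102, 103, 101, 103, 104, 102, 102, 102, 98, 85, 65, 41, 37, 35, 35, 38, 41, 42, 45, 49, 53, 55, 55, 58, 67, 82, 97, 101, 102, 101, 102, 100, 102, 100, 101, 101, 101, 100]
[97, 96, 96, 95, 91, 85, 78, 70, 63, 54, 49, 43, 38, 33, 32, 30, 32, 32, 35, 36, 39, 43, 44, 41, 45, 44, 39, 37, 38, 39, 39, 38, 42, 44, 47, 53, 58, 68, 74, 84, 88, 94, 96, 97, 100, 98, 99, 99]
32 [313.3 235.2] [ 17  13 167] [[ 0.4888 -0.1448  0.04  ]]
40 [192.4 240.3] [ 28  24 497] [[ 0.4864 -0.0631  0.046 ]]
16 [ 61.2 253.5] [ 4  4 12] [[0.4702 0.0391 0.0275]]
[ 0.4858507  -0.14677386  0.16007462]
```

Request:
drive_tool(moves=[[[0,0,0],[0.003,-0.003,0.056],0.06],[[0,0,0],[0,0,0.04],0.06],[[0,0,0],[0,0,0.02],0.06],[[0,0,0],[0,0,0],0.06],[[0,0,0],[0,0,0],0.02]])

```text
time: 2.48
eef_pos: [0.4894, -0.1457, 0.0454]
tcp_rot: [1.0, -0.001, 0.001, 0.001]
contact_force: [0.3, -0.6, 0.2]
opening: 0.502
finger_force: 0.0
```

Request:
drive_tool(moves=[[[0,0,0],[0,0,0],0.02],[[0,0,0],[0,0,0],0.02]])

```text
time: 2.72
eef_pos: [0.49, -0.1454, 0.046]
tcp_rot: [1.0, 0.0, 0.001, 0.001]
contact_force: [-0.8, -1.4, 5.8]
opening: 0.359
finger_force: 49.6
```

Request:
drive_tool(moves=[[[0,0,0],[0,0,-0.05],0.02],[[0,0,0],[0,0,-0.06],0.02],[[0,0,0],[-0.007,0.05,0],0.02],[[0,0,0],[-0.008,0.05,0],0.02],[[0,0,0],[-0.007,0.05,0],0.02]])

```text
time: 3.35
eef_pos: [0.4663, -0.2952, 0.1543]
tcp_rot: [1.0, 0.0, 0.0, -0.0]
contact_force: [1.6, -0.2, -1.1]
opening: 0.359
finger_force: 50.3
```

Request:
drive_tool(moves=[[[0,0,0],[-0.007,0.05,0],0.02],[[0,0,0],[-0.007,0.047,0],0.02],[[0,0,0],[0,0,0],0.02],[[0,0,0],[0,0,0],0.02]])

```text
time: 3.85
eef_pos: [0.4524, -0.3905, 0.1535]
tcp_rot: [1.0, -0.0, -0.0, -0.001]
contact_force: [0.6, 0.1, -1.0]
opening: 0.355
finger_force: 50.3
```

Run:
```python
from h import *
c=shot("wrist","w2"); s=ctrl.get_state()
print(s["eef_pos"],s["tcp_rot"],s["opening"],s["time"],s["contact_force"])
print(proj(c,[(.4528,-.392,.036)]))
```

```text
[ 0.45256216 -0.39003374  0.15349334] [ 9.99999612e-01  1.74194422e-04 -3.65307130e-04 -7.82662828e-04] 0.3610899531144302 3.9 [ 0.076074    1.24092404 -2.02871967]
[[316.60462953 239.43630047]]
```

View pics/w2.png

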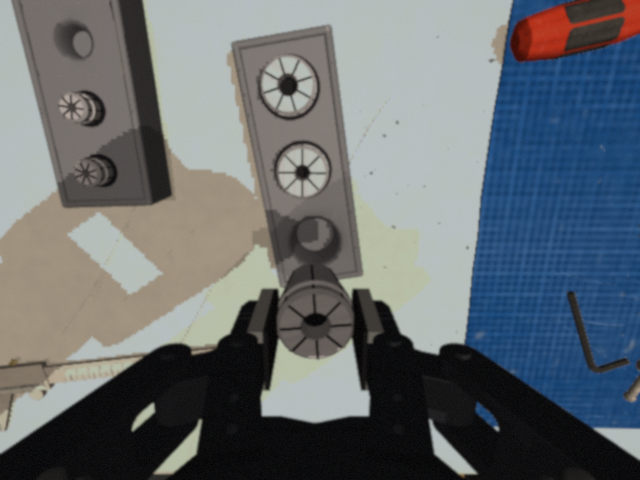

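The 33 mm collet hangs upright in the jaws with its bore at about (316,321). The empty pocket is at about (317,238), and its neighbours' bores are at (302,172) and (289,85).

```bash
cat >> h.py <<'E'
def mouth(c,X,d,tol=.18):
    """rim of a mouth of diameter d near world point X: strongest radial edge near expected radius, circle fit on plane"""
    from scipy.optimize import least_squares
    g=cv2.GaussianBlur(cv2.cvtColor(c["image"],cv2.COLOR_RGB2GRAY),(3,3),0).astype(np.float32)
    X=np.array(X,float)
    for it in range(4):
        t=(tol,tol,.12,.08)[it]; rs=np.linspace(1-t,1+t,41)*d/2; P=[]
        for a in np.linspace(0,2*np.pi,72,endpoint=False):
            q=proj(c,[X+[r*np.cos(a),r*np.sin(a),0] for r in rs]).astype(np.float32)
            v=cv2.remap(g,q[:,0].copy(),q[:,1].copy(),cv2.INTER_LINEAR).ravel(); dv=np.gradient(v)
            i=int(np.argmax(dv[2:-2]))+2      # dark wall -> lighter top face
            if dv[i]>.8: P.append(X[:2]+rs[i]*np.array([np.cos(a),np.sin(a)]))
        P=np.array(P)
        f=least_squares(lambda s:np.hypot(*(P-s[:2]).T)-d/2,X[:2],loss="soft_l1",f_scale=5e-4)
        X[:2]=f.x
    return X,len(P),np.sqrt(np.median(f.fun**2))
E
python3 - <<'E'
from h import *
c=shot("wrist")
X0=plane(c,[(316,237)],.036)[0]
X,n,e=mouth(c,X0,.039); print("mouth",X0.round(4),X.round(4),n,e)
for uv in[(302,172),(289,85)]:
    p,s=bore(c,uv,14); print(p.round(1),s,plane(c,[p],.052).round(4))
p,s=bore(c,(316,321),14); S=ctrl.get_state(); print("held",p,s,plane(c,[p],S["eef_pos"][2]-.006).round(4),S["eef_pos"])
im=c["image"][:,:,::-1].copy()
for a in np.linspace(0,2*np.pi,40): 
    q=proj(c,[X+[.0195*np.cos(a),.0195*np.sin(a),0]])[0]; cv2.circle(im,(int(q[0]*4),int(q[1]*4)),0,(0,0,255)) if 0 else None
z=cv2.resize(im[40:360,230:400],None,fx=1.8,fy=1.8,interpolation=cv2.INTER_CUBIC)
z=cv2.resize(im[195:355,250:400],None,fx=3.7,fy=3.7,interpolation=cv2.INTER_CUBIC)
for a in np.linspace(0,2*np.pi,40):
    q=(proj(c,[X+[.0195*np.cos(a),.0195*np.sin(a),0]])[0]-[250,195]+.5)*3.7; cv2.circle(z,(int(q[0]),int(q[1])),1,(0,0,255),-1)
cv2.imwrite("pics/m1.png",z)
E
```

```text
mouth [ 0.4547 -0.3911  0.036 ] [ 0.4505 -0.3896  0.036 ] 44 0.0003740015037887013
[303.2 171.9] [ 11  11 100] [[ 0.5007 -0.3832  0.052 ]]
[289.2  85.6] [ 17  18 221] [[ 0.5491 -0.3756  0.052 ]]
held [314.52941176 319.32156863] [ 26  20 255] [[ 0.4536 -0.3904  0.1477]] [ 0.45275669 -0.38986929  0.1536782 ]
```

View pics/m1.png

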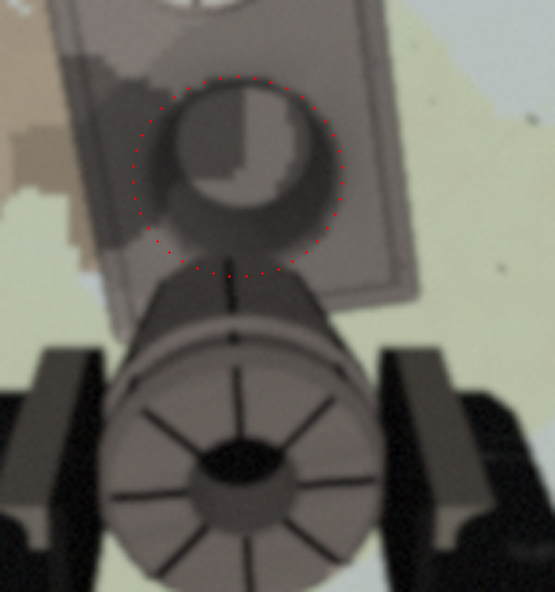

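Request:
drive_tool(moves=[[[0,0,0],[0,-0.0005,0.045],0.02],[[0,0,0],[0,0,0.03],0.02],[[0,0,0],[0,0,0.012],0.02],[[0,0,0],[0,0,0.005],0.02],[[0,0,0],[0,0,0],0.02]])

```text
time: 4.58
eef_pos: [0.453, -0.3906, 0.0627]
tcp_rot: [1.0, 0.0, 0.0, 0.0]
contact_force: [0.3, -0.1, -1.5]
opening: 0.358
finger_force: 50.3
```

Request:
drive_tool(moves=[[[0,0,0],[0,0,0.002],0.02],[[0,0,0],[0,0,0.001],0.02],[[0,0,0],[0,0,0],0.02]])

```text
time: 4.95
eef_pos: [0.4527, -0.3908, 0.0593]
tcp_rot: [1.0, -0.0, 0.0, 0.0]
contact_force: [-0.5, 0.2, -1.0]
opening: 0.358
finger_force: 50.3
```

Request:
drive_tool(moves=[[[0,0,0],[0,0,0],0.05],[[0,0,0],[0,0,0],0.05],[[0,0,0],[0,0,-0.03],0.05],[[0,0,0],[0,0,-0.062],0.05],[[0,0,0],[0,-0.02,-0.01],0.05]])

```text
time: 5.58
eef_pos: [0.4549, -0.3741, 0.1676]
tcp_rot: [1.0, -0.001, 0.004, 0.004]
contact_force: [0.4, -0.1, -0.3]
opening: 0.586
finger_force: 0.0
```

Request:
drive_tool(moves=[[[0,0,0],[0,0,0],0.05]])

```text
time: 5.7
eef_pos: [0.4533, -0.3707, 0.1629]
tcp_rot: [1.0, 0.0, 0.001, 0.001]
contact_force: [-0.3, 0.0, -1.2]
opening: 0.586
finger_force: 0.0
```

Run:
```python
from h import *
c=shot("wrist"); s=ctrl.get_state(); im=c["image"][:,:,::-1]
print(s["eef_pos"],s["opening"],s["time"],proj(c,[(.4513,-.3903,.052)]))
cv2.imwrite("pics/w3.png",im)
```

```text
[ 0.45273201 -0.37064013  0.16129223] 0.5805304401530044 5.75 [[342.84764562 246.25379727]]
```

View pics/w3.png

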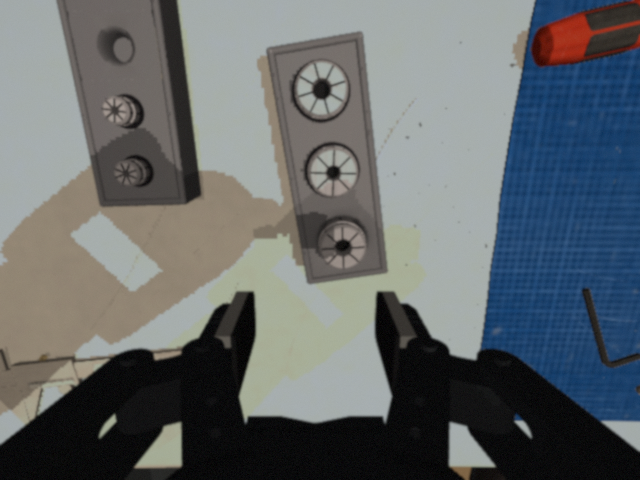

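The 33 mm collet is in its pocket with its bore at (343,245), as predicted for the seated height, and its head looks the same size as its neighbours'. The 17 mm collet is next.

Request:
drive_tool(moves=[[[0,0,0],[0.0025,-0.0585,0.0015],0.045],[[0,0,0],[0.0025,-0.0585,0.0015],0.045],[[0,0,0],[0.0025,-0.0585,0.0015],0.045],[[0,0,0],[0.0025,-0.0585,0.0015],0.045],[[0,0,0],[0.0025,-0.0585,0.0015],0.045]])

```text
time: 6.38
eef_pos: [0.4645, -0.0768, 0.152]
tcp_rot: [1.0, -0.001, -0.001, -0.0]
contact_force: [0.9, -1.2, -0.1]
opening: 0.532
finger_force: 0.0
```

Request:
drive_tool(moves=[[[0,0,0],[0.0025,-0.0585,0.0015],0.045],[[0,0,0],[0.0025,-0.0585,0.0015],0.045],[[0,0,0],[0,0,0],0.045],[[0,0,0],[0,0,0],0.045],[[0,0,0],[0,0,0],0.045]])

```text
time: 7.0
eef_pos: [0.4703, 0.0373, 0.1501]
tcp_rot: [1.0, -0.001, -0.0, 0.0]
contact_force: [-0.2, -1.0, -0.6]
opening: 0.525
finger_force: 0.0
```

Run:
```python
from h import *
c=shot("wrist"); s=ctrl.get_state()
print(s["eef_pos"],s["tcp_rot"],s["opening"],s["time"])
for n,X,z,r in [("16",(.4702,.0391,.0275),.0275,9),("40",(.4864,-.0631,.046),.046,14),("25",(.476,.133,.034),.034,9)]:
    uv=proj(c,[X])[0]
    try:
        p,sz=bore(c,uv,r,50); print(n,uv.round(1),p.round(1),sz,plane(c,[p],z).round(4))
    except Exception as e: print(n,uv,e)
cv2.imwrite("pics/w4.png",c["image"][:,:,::-1])
```

```text
[0.47036287 0.03726482 0.15030449] [ 9.99999051e-01 -1.34164127e-03 -3.03440865e-04  7.54972192e-05] 0.5279220170359403 7.05
16 [311.6 238. ] [310.7 238.4] [11  9 63] [[0.4699 0.0397 0.0275]]
40 [471.6 221.8] [470.6 222.9] [ 27  27 609] [[ 0.4857 -0.0625  0.046 ]]
25 [172.9 232.7] [172.6 234.2] [ 15  15 149] [[0.4749 0.1333 0.034 ]]
```

View pics/w4.png

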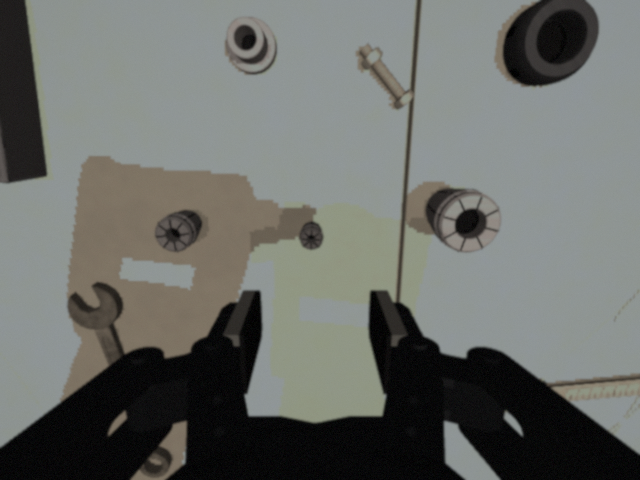

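The 17 mm collet's bore is at (311,238), about 3 mm left of the jaw centre. The 26 mm and 41 mm collets are at (173,234) and (471,223).

Request:
drive_tool(moves=[[[0,0,0],[0,-0.0025,0.055],0.045],[[0,0,0],[0,0,0.042],0.045],[[0,0,0],[0,0,0.021],0.045],[[0,0,0],[0,0,0],0.045],[[0,0,0],[0,0,0],0.005]], grip_force=40)

```text
time: 7.68
eef_pos: [0.4713, 0.0404, 0.0337]
tcp_rot: [1.0, -0.001, 0.001, 0.0]
contact_force: [-0.7, -0.2, 0.8]
opening: 0.328
finger_force: 0.0
```

Request:
drive_tool(moves=[[[0,0,0],[0,0,0],0.005],[[0,0,0],[0,0,0],0.005],[[0,0,0],[0,0,0],0.005]])

```text
time: 8.05
eef_pos: [0.4717, 0.0408, 0.0342]
tcp_rot: [1.0, 0.0, 0.002, 0.001]
contact_force: [-0.2, -2.0, 6.4]
opening: 0.172
finger_force: 39.4
```

Request:
drive_tool(moves=[[[0,0,0],[0,0,-0.056],0.005],[[0,0,0],[0,0,-0.062],0.005],[[0,0,0],[0.0211,0.0582,0],0.005],[[0,0,0],[0.0211,0.0582,0],0.005],[[0,0,0],[0.0211,0.0582,0],0.005]])

```text
time: 8.68
eef_pos: [0.5338, -0.1346, 0.1508]
tcp_rot: [1.0, 0.0, 0.0, -0.0]
contact_force: [0.4, -0.6, -0.6]
opening: 0.171
finger_force: 39.3
```

Request:
drive_tool(moves=[[[0,0,0],[0.0211,0.0582,0],0.005],[[0,0,0],[0.0211,0.0582,0],0.005],[[0,0,0],[0,0,0],0.005],[[0,0,0],[0,0,0],0.005],[[0,0,0],[0,0,0],0.005]])

```text
time: 9.3
eef_pos: [0.5752, -0.248, 0.1502]
tcp_rot: [1.0, 0.001, -0.0, -0.0]
contact_force: [0.2, 1.0, -0.6]
opening: 0.169
finger_force: 39.3
```

Run:
```python
from h import *
c=shot("wrist"); s=ctrl.get_state()
print(s["eef_pos"],s["tcp_rot"],s["opening"],s["time"],s["contact_force"])
X0=(.5756,-.2506,.036); print(proj(c,[X0])[0]); X,n,e=mouth(c,X0,.023,.25); print("mouth",X.round(4),n,e)
u=proj(c,[X])[0].astype(int)
z=cv2.resize(c["image"][130:380,215:415,::-1],None,fx=2.4,fy=2.4,interpolation=cv2.INTER_CUBIC)
for a in np.linspace(0,2*np.pi,30):
    q=(proj(c,[X+[.0115*np.cos(a),.0115*np.sin(a),0]])[0]-[215,130]+.5)*2.4; cv2.circle(z,(int(q[0]),int(q[1])),1,(0,0,255),-1)
cv2.imwrite("pics/m2.png",z)
np.save("c16.npy",c["image"])
```

```text
[ 0.57537126 -0.24807577  0.1505033 ] [ 9.99999627e-01  7.66676193e-04 -2.63251894e-04 -2.96638922e-04] 0.17160640207341452 9.35 [-0.24221708 -0.62886459  0.19189197]
[318.09217588 240.82332775]
mouth [ 0.5747 -0.2494  0.036 ] 21 0.00013442519813791458
```

View pics/m2.png

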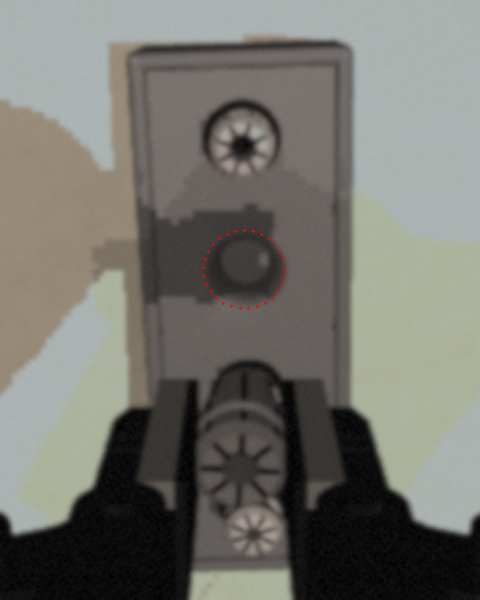

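The pocket rim fits well, with its centre at about (318,242). The held collet's bore is at about (315,324), and the neighbours' bores are at (315,190) and (320,352).

Run:
```python
from h import *
c=shot("wrist"); s=ctrl.get_state()
print(s["eef_pos"])
print("held",plane(c,[(315.2,324.3)],s["eef_pos"][2]-.0067))
a,b=plane(c,[(315.2,190.2),(320.2,351.8)],.052); print(a,b,np.hypot(*(a-b)[:2]),a+(b-a)/3)
print(mouth(c,(.5747,-.2494,.036),.023))
```

```text
[ 0.57548219 -0.24823406  0.15064916]
held [[ 0.57379509 -0.24872824  0.14394916]]
[ 0.61284959 -0.24860257  0.052     ] [ 0.4998596  -0.25242671  0.052     ] 0.11305468136679467 [ 0.57518626 -0.24987728  0.052     ]
(array([ 0.57524928, -0.24926995,  0.036     ]), 19, np.float64(0.0003661214528238813))
```

Request:
drive_tool(moves=[[[0,0,0],[0.0013,0.0007,0.045],0.005],[[0,0,0],[0,0,0.028],0.005],[[0,0,0],[0,0,0.01],0.005],[[0,0,0],[0,0,0.005],0.005],[[0,0,0],[0,0,0],0.005]])

```text
time: 10.02
eef_pos: [0.5776, -0.2506, 0.0636]
tcp_rot: [1.0, 0.0, 0.001, 0.0]
contact_force: [-0.9, 0.7, -0.1]
opening: 0.171
finger_force: 39.3
```

Request:
drive_tool(moves=[[[0,0,0],[0,0,0.001],0.005],[[0,0,0],[0,0,0.001],0.005],[[0,0,0],[0,0,0],0.005]])

```text
time: 10.4
eef_pos: [0.5773, -0.2505, 0.0611]
tcp_rot: [1.0, -0.0, 0.0, -0.0]
contact_force: [-0.2, 2.0, 0.9]
opening: 0.174
finger_force: 39.4
```

Request:
drive_tool(moves=[[[0,0,0],[-0.0005,-0.0013,0],0.005],[[0,0,0],[0,0,0.0015],0.005],[[0,0,0],[0,0,0],0.005]])

```text
time: 10.78
eef_pos: [0.5764, -0.2494, 0.0589]
tcp_rot: [1.0, -0.0, -0.0, 0.0]
contact_force: [-0.0, -0.4, -0.3]
opening: 0.173
finger_force: 39.3
```

Request:
drive_tool(moves=[[[0,0,0],[0,0,0],0.04],[[0,0,0],[0,0,0],0.04],[[0,0,0],[0,0,-0.03],0.04],[[0,0,0],[0,0,-0.05],0.05],[[0,0,0],[-0.02,-0.02,-0.01],0.06]])

```text
time: 11.4
eef_pos: [0.5595, -0.2316, 0.1545]
tcp_rot: [1.0, -0.001, 0.004, 0.003]
contact_force: [0.4, 0.0, 0.2]
opening: 0.703
finger_force: 0.0
```

Request:
drive_tool(moves=[[[0,0,0],[0,0,0],0.07],[[0,0,0],[0,0,0],0.07]])

```text
time: 11.65
eef_pos: [0.5564, -0.2293, 0.1485]
tcp_rot: [1.0, -0.0, -0.0, -0.0]
contact_force: [-0.5, -0.4, 0.2]
opening: 0.819
finger_force: 0.0
```

Run:
```python
from h import *
c=shot("wrist"); s=ctrl.get_state()
print(s["eef_pos"],s["opening"],s["time"],proj(c,[(.5751,-.2495,.052)]))
cv2.imwrite("pics/w5.png",c["image"][:,:,::-1])
```

```text
[ 0.55641065 -0.22937973  0.14817429] 0.8213445976368288 11.7 [[346.80519364 221.09668981]]
```

View pics/w5.png

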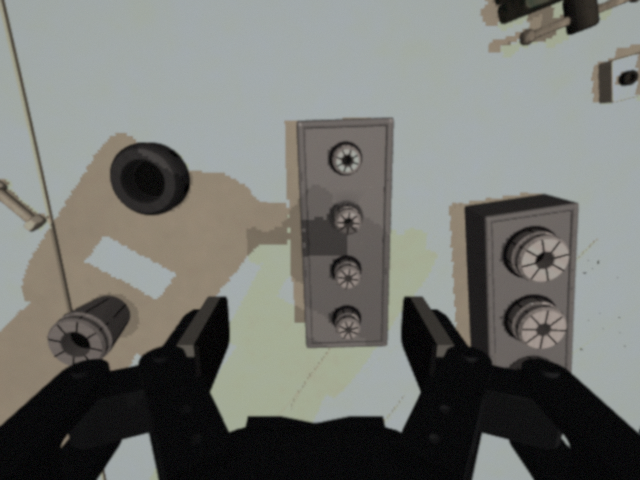

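All four 17 mm pockets are now full, the placed collet's bore is at (348,220), and it looks level with its neighbours. Next is the 41 mm collet.

Request:
drive_tool(moves=[[[0,0,0],[-0.0232,-0.0557,0],0.07],[[0,0,0],[-0.0232,-0.0557,0],0.07],[[0,0,0],[-0.0232,-0.0557,0],0.07],[[0,0,0],[0,0,0],0.07],[[0,0,0],[0,0,0],0.07]], grip_force=60)

```text
time: 12.32
eef_pos: [0.4874, -0.0624, 0.1489]
tcp_rot: [1.0, 0.0, 0.0, 0.0]
contact_force: [0.2, -0.4, 0.6]
opening: 0.821
finger_force: 0.0
```

Run:
```python
from h import *
c=shot("wrist"); s=ctrl.get_state(); print(s["eef_pos"],s["opening"],s["time"])
for n,X,z,r in [("40",(.4857,-.0625,.046),.046,16)]:
    uv=proj(c,[X])[0]; p,sz=bore(c,uv,r,50); print(n,uv.round(1),p.round(1),sz,plane(c,[p],z).round(4))
```

```text
[ 0.48771269 -0.06296319  0.14908863] 0.8208988296066799 12.375
40 [314.2 249.2] [314.3 248.8] [ 33  31 681] [[ 0.486  -0.0626  0.046 ]]
```

Request:
drive_tool(moves=[[[0,0,0],[-0.001,0,0.05],0.07],[[0,0,0],[0,0,0.033],0.07],[[0,0,0],[0,0,0.016],0.07],[[0,0,0],[0,0,0],0.07],[[0,0,0],[0,0,0],0.03]])

```text
time: 13.0
eef_pos: [0.4873, -0.0629, 0.0515]
tcp_rot: [1.0, -0.0, 0.001, 0.0]
contact_force: [0.5, 0.5, 1.0]
opening: 0.62
finger_force: 0.0
```

Request:
drive_tool(moves=[[[0,0,0],[0,0,0],0.03],[[0,0,0],[0,0,0],0.03],[[0,0,0],[0,0,0],0.03]])

```text
time: 13.38
eef_pos: [0.4875, -0.0626, 0.0521]
tcp_rot: [1.0, 0.0, 0.002, 0.001]
contact_force: [-1.1, 1.0, 7.2]
opening: 0.443
finger_force: 60.3
```

Request:
drive_tool(moves=[[[0,0,0],[0,0,-0.045],0.03],[[0,0,0],[0,0,-0.06],0.03],[[0,0,0],[0.006,-0.0544,0],0.03],[[0,0,0],[0.006,-0.0544,0],0.03],[[0,0,0],[0.006,-0.0544,0],0.03]])

```text
time: 14.0
eef_pos: [0.5035, 0.1026, 0.155]
tcp_rot: [1.0, -0.0, 0.0, -0.0]
contact_force: [0.5, -0.3, -2.5]
opening: 0.445
finger_force: 61.7
```

Request:
drive_tool(moves=[[[0,0,0],[0.006,-0.0544,0],0.03],[[0,0,0],[0.006,-0.0544,0],0.03],[[0,0,0],[0.006,-0.0544,0],0.03],[[0,0,0],[0.006,-0.0544,0],0.03],[[0,0,0],[0.006,-0.0544,0],0.03]])

```text
time: 14.62
eef_pos: [0.5333, 0.3747, 0.1544]
tcp_rot: [1.0, 0.0, -0.0, 0.0]
contact_force: [1.1, -0.1, -3.0]
opening: 0.444
finger_force: 61.7
```

Request:
drive_tool(moves=[[[0,0,0],[0,0,0],0.03],[[0,0,0],[0,0,0],0.03],[[0,0,0],[0,0,0],0.03]])

```text
time: 15.0
eef_pos: [0.5338, 0.3718, 0.1547]
tcp_rot: [1.0, -0.001, -0.0, 0.0]
contact_force: [0.3, 1.0, -2.0]
opening: 0.447
finger_force: 61.8
```

Run:
```python
from h import *
c=shot("wrist"); s=ctrl.get_state()
print(s["eef_pos"],s["tcp_rot"],s["opening"],s["time"],s["contact_force"])
X0=(.5353,.3729,.036); print(proj(c,[X0])[0]); X,n,e=mouth(c,X0,.047,.15); print("mouth",X.round(4),n,e)
u0,v0,w,h,k=215,110,220,270,2.2
z=cv2.resize(c["image"][v0:v0+h,u0:u0+w,::-1],None,fx=k,fy=k,interpolation=cv2.INTER_CUBIC)
for a in np.linspace(0,2*np.pi,40):
    q=(proj(c,[X+[.0235*np.cos(a),.0235*np.sin(a),0]])[0]-[u0,v0]+.5)*k; cv2.circle(z,(int(q[0]),int(q[1])),1,(0,0,255),-1)
cv2.imwrite("pics/m3.png",z)
```

```text
[0.53397672 0.3717906  0.15491656] [ 9.99999575e-01 -8.45966835e-04 -2.85548733e-04  2.27656474e-04] 0.4429465223520782 15.05 [ 0.0893218  -0.02030045 -2.34997035]
[312.45415715 237.38243283]
mouth [0.5325 0.376  0.036 ] 55 0.0007146207824451183
```

View pics/m3.png

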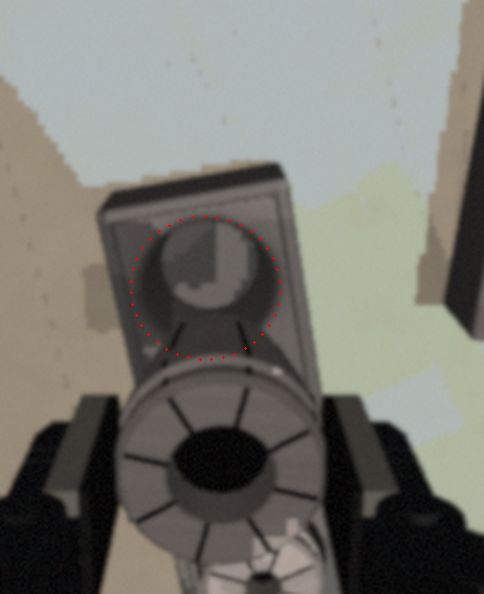

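The 41 mm collet is held upright, bore centre at about (315,325). The pocket rim fit is centred at about (309,240) and its floor disc at about (310,230). The neighbour's bore is partly visible at (334,373).

Run:
```python
from h import *
c=shot("wrist"); s=ctrl.get_state(); print(s["eef_pos"])
print("held",plane(c,[(315.,325.)],s["eef_pos"][2]-.0061))
print("floor",plane(c,[(309.5,229.5)],.006))
n=plane(c,[(334,373.1)],.052)[0]; th=np.deg2rad(8); print("nb",n,n+[.05*np.cos(th),.05*np.sin(th),0])
for t in(.06,.09,.12): print(mouth(c,(.5330,.3755,.036),.047,t))
t=shot("top")
print("top-based tray dir",[plane(t,[(160+u/4,185+v/4)],.052)[0].round(4) for u,v in[(90,334),(106,413)]])
```

```text
[0.53411612 0.37184147 0.15507685]
held [[0.53245618 0.37120889 0.14897685]]
floor [[0.53290984 0.37536861 0.006     ]]
nb [0.4379     0.35745703 0.052     ] [0.4874134  0.36441568 0.052     ]
(array([0.53259333, 0.37613106, 0.036     ]), 55, np.float64(0.0007235825811276499))
(array([0.53259349, 0.37607982, 0.036     ]), 55, np.float64(0.0007332073858412579))
(array([0.53263503, 0.3760818 , 0.036     ]), 55, np.float64(0.000737080564345613))
top-based tray dir [array([0.4835, 0.3616, 0.052 ]), array([0.4349, 0.3515, 0.052 ])]
```

Request:
drive_tool(moves=[[[0,0,0],[0.0005,-0.0046,0],0.03],[[0,0,0],[0,0,0.02],0.03],[[0,0,0],[0,0,0],0.03],[[0,0,0],[0,0,0],0.03]])

```text
time: 15.65
eef_pos: [0.5341, 0.3775, 0.1342]
tcp_rot: [1.0, -0.0, -0.001, 0.0]
contact_force: [0.4, -0.4, -2.4]
opening: 0.447
finger_force: 61.9
```

Run:
```python
from h import *
c=shot("wrist"); s=ctrl.get_state(); print(s["eef_pos"],s["time"])
X,n,e=mouth(c,(.533,.3758,.036),.047,.12); print(X,n,e)
u0,v0,w,h,k=215,140,220,240,2.5
z=cv2.resize(c["image"][v0:v0+h,u0:u0+w,::-1],None,fx=k,fy=k,interpolation=cv2.INTER_CUBIC)
for a in np.linspace(0,2*np.pi,40):
    q=(proj(c,[X+[.0235*np.cos(a),.0235*np.sin(a),0]])[0]-[u0,v0]+.5)*k; cv2.circle(z,(int(q[0]),int(q[1])),1,(0,0,255),-1)
cv2.imwrite("pics/m4.png",z)
p,sz=bore(c,(315,320),20); print(p,sz)
```

```text
[0.53451415 0.37770062 0.13486506] 15.7
[0.53254615 0.37614783 0.036     ] 50 0.0007929468907436111
[314.80195122 318.50146341] [  41   35 1025]
```

View pics/m4.png

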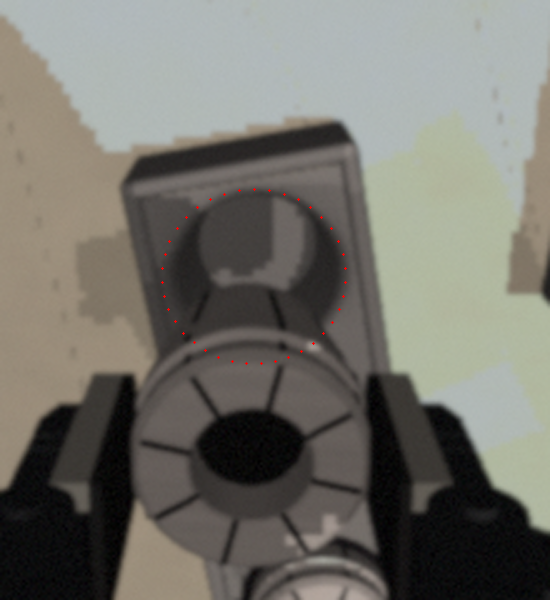

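The rim fit matches at the top and right, and the held collet is about 1.4 mm too far in +y. I'll correct that while lowering.

Request:
drive_tool(moves=[[[0,0,0],[0,0.0014,0.03],0.03],[[0,0,0],[0,0,0.025],0.03],[[0,0,0],[0,0,0.012],0.03],[[0,0,0],[0,0,0.005],0.03],[[0,0,0],[0,0,0],0.03]])

```text
time: 16.32
eef_pos: [0.5349, 0.3765, 0.0637]
tcp_rot: [1.0, -0.0, 0.0, -0.0]
contact_force: [-0.1, -0.5, -2.4]
opening: 0.443
finger_force: 61.9
```

Request:
drive_tool(moves=[[[0,0,0],[0,0,0],0.03]])

```text
time: 16.45
eef_pos: [0.5352, 0.3766, 0.0644]
tcp_rot: [1.0, -0.0, 0.001, -0.0]
contact_force: [-0.3, 0.5, -2.4]
opening: 0.448
finger_force: 61.9
```

Request:
drive_tool(moves=[[[0,0,0],[-0.0005,0.0003,0.002],0.03],[[0,0,0],[0,0,0.0015],0.03],[[0,0,0],[0,0,0.001],0.03],[[0,0,0],[0,0,0],0.03]])

```text
time: 16.95
eef_pos: [0.5347, 0.3759, 0.059]
tcp_rot: [1.0, -0.0, 0.001, -0.0]
contact_force: [1.6, -1.6, -1.2]
opening: 0.444
finger_force: 62.0
```

Request:
drive_tool(moves=[[[0,0,0],[0,0,0],0.06],[[0,0,0],[0,0,0],0.06],[[0,0,0],[0,0,-0.03],0.06],[[0,0,0],[0,0,-0.061],0.055],[[0,0,0],[-0.02,0,0],0.055]])

```text
time: 17.58
eef_pos: [0.5182, 0.378, 0.1573]
tcp_rot: [1.0, -0.001, 0.006, -0.003]
contact_force: [-0.2, -0.1, 0.2]
opening: 0.643
finger_force: 0.0
```

Request:
drive_tool(moves=[[[0,0,0],[0,0,0],0.055],[[0,0,0],[0,0,0],0.055]])

```text
time: 17.82
eef_pos: [0.5136, 0.3758, 0.1486]
tcp_rot: [1.0, -0.0, -0.001, 0.0]
contact_force: [-0.6, 0.1, -0.1]
opening: 0.648
finger_force: 0.0
```

Run:
```python
from h import *
c=shot("wrist","f40"); s=ctrl.get_state(); print(s["eef_pos"],s["opening"],s["time"])
uv=proj(c,[(.533,.3757,.052),(.4837,.3655,.052),(.4345,.3553,.052)])
P=[]
for u in uv:
    try: p,sz=bore(c,u,20); P.append(plane(c,[p],.052)[0]); print(u.round(1),p.round(1),sz,P[-1].round(4))
    except Exception as e: print(u,e)
```

```text
[0.51378358 0.37566252 0.14832488] 0.642909640637893 17.875
[314.1 219.8] [314.1 217.7] [ 29  26 562] [0.5343 0.3757 0.052 ]
[329.6 292.8] [328.6 289.2] [ 20  15 219] [0.4863 0.3662 0.052 ]
[343.4 357.9] [340.3 353.2] [11  6 48] [0.4382 0.3575 0.052 ]
```

Request:
drive_tool(moves=[[[0,0,0],[-0.0095,0.0606,0],0.055],[[0,0,0],[-0.0095,0.0606,0],0.055],[[0,0,0],[-0.0095,0.0606,0],0.055],[[0,0,0],[-0.0095,0.0606,0],0.055],[[0,0,0],[0,0,0],0.055]], grip_force=45)

```text
time: 18.5
eef_pos: [0.4754, 0.1302, 0.1486]
tcp_rot: [1.0, -0.003, -0.001, 0.0]
contact_force: [-0.5, 0.6, -0.8]
opening: 0.647
finger_force: 0.0
```

Request:
drive_tool(moves=[[[0,0,0],[0,0,0],0.055],[[0,0,0],[0,0,0],0.055]])

```text
time: 18.75
eef_pos: [0.4762, 0.1346, 0.1494]
tcp_rot: [1.0, 0.001, -0.0, -0.0]
contact_force: [0.1, -0.6, 0.4]
opening: 0.644
finger_force: 0.0
```

Run:
```python
from h import *
c=shot("wrist"); s=ctrl.get_state(); print(s["eef_pos"],s["opening"],s["time"])
uv=proj(c,[(.4749,.1333,.034)])[0]; p,sz=bore(c,uv,12,50); print(uv.round(1),p.round(1),sz,plane(c,[p],.034).round(4))
```

```text
[0.47617633 0.13473439 0.14948384] 0.6424850382464268 18.8
[316.1 242.8] [315.8 242.6] [ 19  16 172] [[0.4751 0.1335 0.034 ]]
```

Request:
drive_tool(moves=[[[0,0,0],[0,0.001,0.055],0.055],[[0,0,0],[0,0,0.038],0.055],[[0,0,0],[0,0,0.018],0.055],[[0,0,0],[0,0,0],0.055],[[0,0,0],[0,0,0],0.015]])

```text
time: 19.42
eef_pos: [0.4768, 0.1333, 0.0395]
tcp_rot: [1.0, 0.001, 0.001, -0.0]
contact_force: [-0.2, -0.1, -0.6]
opening: 0.445
finger_force: 0.0
```

Request:
drive_tool(moves=[[[0,0,0],[0,0,0],0.015],[[0,0,0],[0,0,0],0.015],[[0,0,0],[0,0,0],0.015]])

```text
time: 19.8
eef_pos: [0.4772, 0.1329, 0.0401]
tcp_rot: [1.0, -0.0, 0.001, -0.0]
contact_force: [-0.2, 1.9, 5.9]
opening: 0.277
finger_force: 44.4
```

Request:
drive_tool(moves=[[[0,0,0],[0,0,-0.05],0.015],[[0,0,0],[0,0,-0.062],0.015],[[0,0,0],[0.0327,-0.0405,0],0.015],[[0,0,0],[0.0327,-0.0405,0],0.015],[[0,0,0],[0.0327,-0.0405,0],0.015]])

```text
time: 20.42
eef_pos: [0.5747, 0.2549, 0.1505]
tcp_rot: [1.0, -0.0, -0.0, 0.0]
contact_force: [0.8, -0.3, -0.3]
opening: 0.277
finger_force: 44.6
```

Request:
drive_tool(moves=[[[0,0,0],[0,0,0],0.015],[[0,0,0],[0,0,0],0.015],[[0,0,0],[0,0,0],0.015]])

```text
time: 20.8
eef_pos: [0.5732, 0.2531, 0.1502]
tcp_rot: [1.0, -0.001, -0.001, 0.0]
contact_force: [0.2, -1.0, -1.5]
opening: 0.276
finger_force: 44.7
```

Run:
```python
from h import *
c=shot("wrist","p25"); s=ctrl.get_state(); print(s["eef_pos"],s["opening"],s["time"],s["contact_force"])
for t in(.12,.2,.25): print("mouth",mouth(c,(.5752,.2547,.036),.032,t))
P=[]
for X in [(.6122,.2503,.052),(.6492,.246,.052),(.5382,.2587,.052)]:
    u=proj(c,[X])[0]
    try: p,sz=bore(c,u,14,50); print(u.round(1),p.round(1),sz,plane(c,[p],.052).round(4))
    except Exception as e: print(u,e)
p,sz=bore(c,(315,322),14); print("held dark",p,sz,plane(c,[p,(p[0],325)],s["eef_pos"][2]-.0061))
```

```text
[0.57341538 0.25311338 0.15050978] 0.2719795059728477 20.85 [ 0.22150441  0.15125686 -0.34304582]
mouth (array([0.57504225, 0.25660054, 0.036     ]), 45, np.float64(0.0005774200316886902))
mouth (array([0.57505929, 0.25636095, 0.036     ]), 43, np.float64(0.0005754948170702094))
mouth (array([0.57510356, 0.25641248, 0.036     ]), 45, np.float64(0.0004469469122748114))
[318.6 187.8] [315.5 189.3] [ 13  12 121] [[0.6112 0.2521 0.052 ]]
[326.2 123.7] [321.7 125.7] [ 16  18 231] [[0.6481 0.2486 0.052 ]]
[305.6 298.8] [312.3 294.5] [ 4  4 12] [[0.5413 0.2542 0.052 ]]
held dark [314.92682927 319.32926829] [ 29  18 164] [[0.57430371 0.2525464  0.14440978]
 [0.57178093 0.25254561 0.14440978]]
```

Request:
drive_tool(moves=[[[0,0,0],[0.003,-0.0035,0],0.015],[[0,0,0],[0,0,0.04],0.015],[[0,0,0],[0,0,0.03],0.015],[[0,0,0],[0,0,0.008],0.015],[[0,0,0],[0,0,0],0.015]])

```text
time: 21.48
eef_pos: [0.5773, 0.2575, 0.0728]
tcp_rot: [1.0, -0.0, -0.0, -0.0]
contact_force: [0.4, 0.1, -2.1]
opening: 0.276
finger_force: 44.7
```

Request:
drive_tool(moves=[[[0,0,0],[0,0,0],0.015]])

```text
time: 21.6
eef_pos: [0.5784, 0.2579, 0.0746]
tcp_rot: [1.0, -0.0, 0.002, -0.0]
contact_force: [-0.4, 0.7, -0.8]
opening: 0.277
finger_force: 44.7
```

Request:
drive_tool(moves=[[[0,0,0],[-0.0018,0.0013,0.006],0.015],[[0,0,0],[0,0,0.004],0.015],[[0,0,0],[0,0,0],0.015],[[0,0,0],[0,0,0],0.015]])

```text
time: 22.1
eef_pos: [0.5753, 0.2563, 0.0626]
tcp_rot: [1.0, -0.0, -0.0, 0.0]
contact_force: [0.3, -0.1, -0.9]
opening: 0.28
finger_force: 44.7
```

Request:
drive_tool(moves=[[[0,0,0],[0.0007,0,0.002],0.015],[[0,0,0],[0,0,0.001],0.015],[[0,0,0],[0,0,0],0.015]])

```text
time: 22.48
eef_pos: [0.5759, 0.2562, 0.0594]
tcp_rot: [1.0, -0.0, -0.0, 0.0]
contact_force: [0.6, 0.9, -1.3]
opening: 0.279
finger_force: 44.7
```

Request:
drive_tool(moves=[[[0,0,0],[0,0,0],0.045],[[0,0,0],[0,0,0],0.045],[[0,0,0],[0,0,-0.03],0.045],[[0,0,0],[0,0,-0.06],0.045],[[0,0,0],[-0.03,0,-0.02],0.045]])

```text
time: 23.1
eef_pos: [0.5496, 0.2568, 0.1753]
tcp_rot: [1.0, -0.001, 0.005, -0.001]
contact_force: [0.3, -0.1, 0.8]
opening: 0.532
finger_force: 0.0
```

Request:
drive_tool(moves=[[[0,0,0],[0,0,0],0.045],[[0,0,0],[0,0,0],0.045]])

```text
time: 23.35
eef_pos: [0.5459, 0.2561, 0.1687]
tcp_rot: [1.0, -0.0, -0.0, 0.0]
contact_force: [0.5, 1.0, 0.3]
opening: 0.529
finger_force: 0.0
```

Run:
```python
from h import *
c=shot("wrist","f25"); s=ctrl.get_state(); print(s["eef_pos"],s["opening"],s["time"])
for X in [(.6481,.2486,.052),(.6112,.2521,.052),(.5746,.256,.052),(.5376,.2595,.052)]:
    u=proj(c,[X])[0]
    try: p,sz=bore(c,u,12,50); print(u.round(1),p.round(1),sz,plane(c,[p],.052).round(4))
    except Exception as e: print(u,e)
u=proj(c,[(.58,.256,.05)])[0].astype(int)
def crop(im,u,v,r,S): 
    im=cv2.copyMakeBorder(im,200,200,200,200,cv2.BORDER_CONSTANT); return cv2.resize(im[v-r+200:v+r+200,u-r+200:u+r+200],(S,S),interpolation=cv2.INTER_CUBIC)
f40=cv2.imread("pics/f40.png"); f25=cv2.imread("pics/f25.png"); sc=shot("scene","sc1")
si=cv2.imread("pics/sc1.png")
ps=[proj(sc,[X])[0].astype(int) for X in[(.452,-.39,.05),(.575,-.25,.05),(.533,.376,.05),(.575,.256,.05)]]; print(ps)
row1=np.hstack([crop(f40,314,250,90,266),crop(f25,*u,110,266),crop(si,*ps[0],35,266)])
row2=np.hstack([crop(si,*p,35,266) for p in ps[1:]])
cv2.imwrite("pics/final.png",np.vstack([row1,row2]))
```

```text
[0.54577872 0.25600228 0.16812739] 0.5264779401716136 23.4
[326.7  78.2] [326.5  78.6] [ 16  18 229] [[0.6479 0.2487 0.052 ]]
[320.5 141.7] [320.3 142.1] [ 13  13 128] [[0.611  0.2522 0.052 ]]
[314.3 198.9] [313.4 199.8] [ 12  12 113] [[0.574  0.2566 0.052 ]]
[309.2 251.8] [309.6 251.9] [ 6  6 29] [[0.5375 0.2592 0.052 ]]
[array([434, 290]), array([400, 256]), array([203, 213]), array([243, 217])]
```

View pics/final.png

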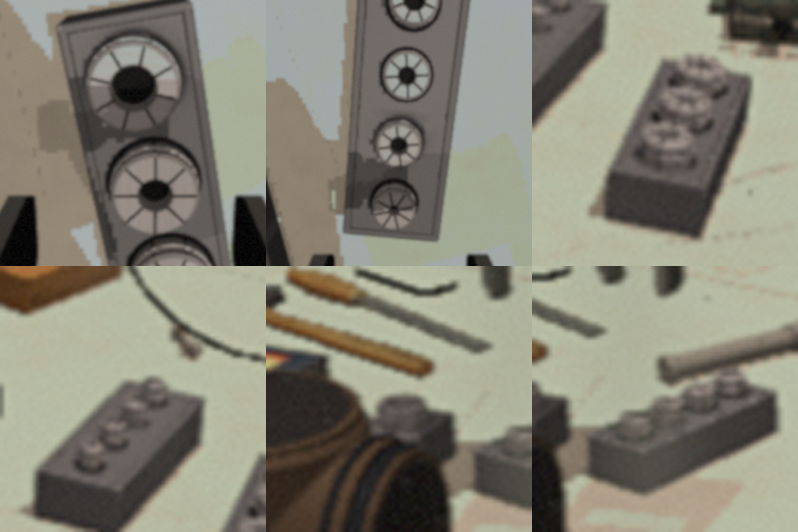

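The final montage shows every tray full. The 33, 17 and 26 mm trays look level in the scene crops, but the arm hides most of the 41 mm tray. With plenty of time left, I'll touch the 26 mm and 41 mm collets with the closed fingertips to check their heights.

Request:
drive_tool(moves=[[[0,0,0],[0.0285,0,0.03],0.0],[[0,0,0],[0,0,0.03],0.0],[[0,0,0],[0,0,0.02],0.0],[[0,0,0],[0,0,0.01],0.0],[[0,0,0],[0,0,0],0.0]], grip_force=20)

```text
time: 24.08
eef_pos: [0.5741, 0.2562, 0.0788]
tcp_rot: [1.0, -0.0, -0.001, 0.0]
contact_force: [0.6, 0.1, 0.4]
opening: 0.001
finger_force: 0.0
```

Request:
drive_tool(moves=[[[0,0,0],[0,0,0.002],0.0],[[0,0,0],[0,0,0.002],0.0],[[0,0,0],[0,0,0],0.0]])

```text
time: 24.45
eef_pos: [0.5747, 0.2564, 0.0762]
tcp_rot: [1.0, -0.0, 0.0, -0.0]
contact_force: [-0.2, 0.3, 0.0]
opening: -0.002
finger_force: 0.0
```

Request:
drive_tool(moves=[[[0,0,0],[0,0,0.003],0.0],[[0,0,0],[0,0,0.001],0.0],[[0,0,0],[0,0,0.001],0.0],[[0,0,0],[0,0,0],0.0]])

```text
time: 24.95
eef_pos: [0.5744, 0.2562, 0.0705]
tcp_rot: [1.0, -0.0, -0.0, 0.0]
contact_force: [0.4, -0.4, 0.2]
opening: -0.002
finger_force: 0.0
```

Request:
drive_tool(moves=[[[0,0,0],[0,0,0.001],0.0],[[0,0,0],[0,0,0],0.0]])

```text
time: 25.2
eef_pos: [0.5745, 0.2563, 0.0695]
tcp_rot: [1.0, -0.0, -0.0, 0.0]
contact_force: [-0.3, 0.7, 0.4]
opening: 0.006
finger_force: 0.0
```

Request:
drive_tool(moves=[[[0,0,0],[0,0,0.0005],0.0],[[0,0,0],[0,0,0],0.0]])

```text
time: 25.45
eef_pos: [0.5745, 0.2563, 0.0691]
tcp_rot: [1.0, -0.0, 0.0, -0.0]
contact_force: [-0.7, 0.4, 0.5]
opening: -0.002
finger_force: 0.0
```

Request:
drive_tool(moves=[[[0,0,0],[0,0,0.0005],0.0],[[0,0,0],[0,0,0],0.0]])

```text
time: 25.7
eef_pos: [0.5747, 0.2563, 0.0691]
tcp_rot: [1.0, -0.0, 0.0, -0.0]
contact_force: [-1.1, -0.7, 3.1]
opening: -0.003
finger_force: 1.4
```

Request:
drive_tool(moves=[[[0,0,0],[0,0,0.0005],0.0],[[0,0,0],[0,0,0],0.0]])

```text
time: 25.95
eef_pos: [0.5749, 0.2564, 0.0691]
tcp_rot: [1.0, -0.0, 0.0, -0.0]
contact_force: [-1.9, -0.3, 5.3]
opening: -0.004
finger_force: 2.6
```

Contact came at a tip height of 52.1 mm, against 52 mm expected for the head, so the 26 mm collet is fully home. The 41 mm collet is next.

Request:
drive_tool(moves=[[[0,0,0],[0,0,-0.035],0.0],[[0,0,0],[-0.0137,-0.0398,0],0.0],[[0,0,0],[-0.0137,-0.0398,0],0.0],[[0,0,0],[-0.0137,-0.0398,0],0.0],[[0,0,0],[0,0,0.022],0.0]])

```text
time: 26.58
eef_pos: [0.5337, 0.3788, 0.0826]
tcp_rot: [1.0, 0.002, 0.002, -0.001]
contact_force: [-0.3, -0.4, 0.6]
opening: -0.002
finger_force: 0.0
```

Request:
drive_tool(moves=[[[0,0,0],[0,0,0.006],0.0],[[0,0,0],[0,0,0.002],0.0],[[0,0,0],[0,0,0],0.0],[[0,0,0],[0,0,0],0.0]])

```text
time: 27.08
eef_pos: [0.5342, 0.3753, 0.0738]
tcp_rot: [1.0, -0.001, 0.001, -0.0]
contact_force: [0.3, 0.2, 0.4]
opening: -0.0
finger_force: 0.0
```

Request:
drive_tool(moves=[[[0,0,0],[0,0,0.001],0.0],[[0,0,0],[0,0,0.001],0.0],[[0,0,0],[0,0,0],0.0]])

```text
time: 27.45
eef_pos: [0.5334, 0.3757, 0.0711]
tcp_rot: [1.0, -0.0, -0.0, 0.0]
contact_force: [0.1, 0.2, -0.5]
opening: -0.002
finger_force: 0.0
```

Request:
drive_tool(moves=[[[0,0,0],[0,0,0.001],0.0],[[0,0,0],[0,0,0],0.0]])

```text
time: 27.7
eef_pos: [0.5333, 0.3757, 0.07]
tcp_rot: [1.0, -0.0, -0.0, 0.0]
contact_force: [0.7, -0.4, 0.3]
opening: -0.002
finger_force: 0.0
```

Request:
drive_tool(moves=[[[0,0,0],[0,0,0.001],0.0],[[0,0,0],[0,0,0],0.0]])

```text
time: 27.95
eef_pos: [0.5335, 0.3757, 0.0691]
tcp_rot: [1.0, -0.0, 0.0, -0.0]
contact_force: [-0.9, -0.1, -0.2]
opening: 0.004
finger_force: 0.0
```

Request:
drive_tool(moves=[[[0,0,0],[0,0,0.0005],0.0],[[0,0,0],[0,0,0],0.0]])

```text
time: 28.2
eef_pos: [0.5335, 0.3758, 0.0691]
tcp_rot: [1.0, -0.0, 0.0, -0.0]
contact_force: [-1.3, -0.4, 3.6]
opening: -0.001
finger_force: 1.6
```

Request:
drive_tool(moves=[[[0,0,0],[0,0,0.0005],0.0],[[0,0,0],[0,0,0],0.0]])

```text
time: 28.45
eef_pos: [0.5337, 0.3758, 0.0691]
tcp_rot: [1.0, -0.0, 0.0, -0.0]
contact_force: [-1.9, 0.3, 6.5]
opening: -0.003
finger_force: 2.8
```

The 41 mm collet also touches at 52 mm. I'll do the same for the 17 mm and 33 mm collets.

Request:
drive_tool(moves=[[[0,0,0],[0,0,-0.05],0.0],[[0,0,0],[0.0038,0.0568,0],0.0],[[0,0,0],[0.0038,0.0568,0],0.0],[[0,0,0],[0.0038,0.0568,0],0.0],[[0,0,0],[0.0038,0.0568,0],0.0]])

```text
time: 29.08
eef_pos: [0.5484, 0.1468, 0.1178]
tcp_rot: [1.0, 0.0, 0.0, 0.0]
contact_force: [1.4, 0.1, 0.1]
opening: 0.002
finger_force: 0.0
```

Request:
drive_tool(moves=[[[0,0,0],[0.0038,0.0568,0],0.0],[[0,0,0],[0.0038,0.0568,0],0.0],[[0,0,0],[0.0038,0.0568,0],0.0],[[0,0,0],[0.0038,0.0568,0],0.0],[[0,0,0],[0.0038,0.0568,0],0.0]])

```text
time: 29.7
eef_pos: [0.5674, -0.1374, 0.1178]
tcp_rot: [1.0, -0.0, 0.0, 0.0]
contact_force: [0.6, -0.3, -0.0]
opening: -0.002
finger_force: 0.0
```

Request:
drive_tool(moves=[[[0,0,0],[0.0038,0.0568,0],0.0],[[0,0,0],[0.0038,0.0568,0],0.0],[[0,0,0],[0,0,0.025],0.0],[[0,0,0],[0,0,0.015],0.0],[[0,0,0],[0,0,0],0.0]])

```text
time: 30.32
eef_pos: [0.5738, -0.2477, 0.0758]
tcp_rot: [1.0, 0.0, -0.002, -0.001]
contact_force: [-0.3, 0.5, -0.1]
opening: -0.001
finger_force: 0.0
```

Request:
drive_tool(moves=[[[0,0,0],[0,0,0],0.0],[[0,0,0],[0,0,0],0.0]])

```text
time: 30.58
eef_pos: [0.5759, -0.2489, 0.0793]
tcp_rot: [1.0, 0.0, 0.001, 0.001]
contact_force: [-0.4, -0.4, -0.4]
opening: -0.003
finger_force: 0.0
```

Request:
drive_tool(moves=[[[0,0,0],[0,0,0.005],0.0],[[0,0,0],[0,0,0.003],0.0],[[0,0,0],[0,0,0],0.0],[[0,0,0],[0,0,0],0.0]])

```text
time: 31.08
eef_pos: [0.5751, -0.2492, 0.0701]
tcp_rot: [1.0, -0.0, -0.0, -0.0]
contact_force: [-0.2, 1.6, -0.3]
opening: -0.001
finger_force: 0.0
```

Request:
drive_tool(moves=[[[0,0,0],[0,0,0.001],0.0],[[0,0,0],[0,0,0],0.0]])

```text
time: 31.32
eef_pos: [0.5752, -0.2492, 0.0692]
tcp_rot: [1.0, -0.0, 0.0, 0.0]
contact_force: [-0.7, -0.6, -0.1]
opening: 0.001
finger_force: 0.0
```

Request:
drive_tool(moves=[[[0,0,0],[0,0,0.001],0.0],[[0,0,0],[0,0,0],0.0]])

```text
time: 31.58
eef_pos: [0.5755, -0.2494, 0.0691]
tcp_rot: [1.0, -0.0, 0.0, 0.0]
contact_force: [-0.9, 1.1, 5.6]
opening: 0.002
finger_force: 2.5
```

Request:
drive_tool(moves=[[[0,0,0],[0,0,0.0005],0.0],[[0,0,0],[0,0,0],0.0]])

```text
time: 31.82
eef_pos: [0.5757, -0.2495, 0.0691]
tcp_rot: [1.0, -0.0, 0.001, 0.0]
contact_force: [-1.0, 1.8, 6.5]
opening: 0.001
finger_force: 3.5
```

Request:
drive_tool(moves=[[[0,0,0],[0,0,-0.036],0.0],[[0,0,0],[-0.031,0.0353,0],0.0],[[0,0,0],[-0.031,0.0353,0],0.0],[[0,0,0],[-0.031,0.0353,0],0.0],[[0,0,0],[-0.031,0.0353,0],0.0]])

```text
time: 32.45
eef_pos: [0.4499, -0.3911, 0.1031]
tcp_rot: [1.0, 0.0, -0.0, -0.0]
contact_force: [0.8, 0.0, 1.3]
opening: -0.004
finger_force: 0.0
```

Request:
drive_tool(moves=[[[0,0,0],[0,0,0.02],0.0],[[0,0,0],[0,0,0.01],0.0],[[0,0,0],[0,0,0.003],0.0],[[0,0,0],[0,0,0],0.0],[[0,0,0],[0,0,0],0.0]])

```text
time: 33.08
eef_pos: [0.4518, -0.39, 0.0709]
tcp_rot: [1.0, 0.0, 0.0, 0.0]
contact_force: [0.1, 0.1, 0.3]
opening: -0.003
finger_force: 0.0
```

Request:
drive_tool(moves=[[[0,0,0],[0,0,0.001],0.0],[[0,0,0],[0,0,0],0.0]])

```text
time: 33.33
eef_pos: [0.4512, -0.3903, 0.0697]
tcp_rot: [1.0, -0.0, 0.0, 0.0]
contact_force: [-0.2, -0.5, -0.4]
opening: -0.001
finger_force: 0.0
```

Request:
drive_tool(moves=[[[0,0,0],[0,0,0.001],0.0],[[0,0,0],[0,0,0],0.0]])

```text
time: 33.58
eef_pos: [0.4512, -0.3905, 0.0691]
tcp_rot: [1.0, -0.0, 0.0, 0.0]
contact_force: [-0.7, 1.3, 2.9]
opening: -0.002
finger_force: 1.4
```

All four collets touch at the seated height. I'll back off and hand in.

Request:
drive_tool(moves=[[[0,0,0],[0,0,-0.04],0.0],[[0,0,0],[0,0,-0.06],0.0],[[0,0,0],[0,0,-0.03],0.0],[[0,0,0],[0,0,0],0.0],[[0,0,0],[0,0,0],0.0]])

```text
time: 34.2
eef_pos: [0.4504, -0.3896, 0.1968]
tcp_rot: [1.0, -0.0, -0.001, -0.001]
contact_force: [0.0, 0.6, -0.5]
opening: -0.003
finger_force: 0.0
```

```bash
python3 -c "
from plant import ctrl
s=ctrl.get_state(); print(s['eef_pos'],s['time']); print(ctrl.sign_off())"
```

```text
[ 0.45042657 -0.38960303  0.19684171] 34.2
the job is handed in; nothing more can be done
None
```

All four collets are in their matching trays and fully home: a fingertip touch put each head at about 52 mm, the height expected when seated. The nut and bush were left untouched, and I handed the job in at 34.2 s.

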